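# Turn the contact plate over with the lifter

### The arm

A 6-joint arm with a two-finger parallel gripper is mounted at the origin on the work surface. World frame = base frame: x ahead of the robot, y to its left, z up, the work surface at z = 0. Lengths are in m, angles in rad, forces in N, time in s.
With the tool pointing down it reaches from about 0.3 to 0.775 m from the base axis. Payload 14.6 kg.
Tool frame: the origin (TCP) lies midway between the tips of the shut fingers; the grasp point (between the pads) lies 19 mm behind it (ctrl.hold_point_z is the distance from the TCP to the grasp point, in m); z points along the fingers, x is the direction in which the jaws open and shut, and the axes are right-handed (so a half turn about z gives the same grasp; the last joint's range is limited). The gripper opens to 94 mm and grips with 3 to 60 N. Pads are 16 mm wide; open, the fingers measure 119 mm over their backs; the gripper's body (75 mm by 177 mm) begins 78 mm behind the grasp point.
Start: joints at [-1.342, 0.3, 1.521, -0, 1.321, -0.067], TCP at [0.16, -0.526, 0.184] pointing down, gripper open.
Joint ranges: [-3.03, 3.03], [-0.79, 2.21], [0.23, 2.52], [-1.04, 4.18], [0, 3.07], [-2.55, 2.55]. Speed limits (rad/s): [2.22, 2.22, 2.57, 3.14, 3.14, 3.14].

### API

Orientations are given as [roll, pitch, yaw] about the fixed x, y, z axes, in that order (R = Rz(yaw) Ry(pitch) Rx(roll)).
In Python, from station import ctrl, viewer, ticket, nets gives the robot as it stands.
- The arm moves only by the tool carry_out, never from a script. Its argument "commands" is one flat list of numbers, 7 for each row, row after row: the closure, from -1 (fully open) to 1 (shut), so that 0 is half open, then the shift along the world's x, y, z in cm, then the turn, a rotation vector about the world's x, y, z in rad. In form: [gripper, tx, ty, tz, ax, ay, az, gripper, tx, ty, tz, ax, ay, az, ...]. A call has 1 to 12 rows; each row is the pose to reach, as a shift and turn from the pose measured when the call began; what a row does not reach only later rows make up. A row lasts 1/12 s, in which the tool goes at most 41.7 mm and 7.16 degrees, less where a joint would pass 70% of its speed; a pose out of reach is approached as far as the arm can. A call with a gripper value outside its range is refused whole. The fingers move at their own pace and stop on an object; "force" is the grip in N (left out, the last holds). Time passes only in rows, so rows that repeat a pose let the fingers close. It gives the time, the measured TCP pose, the force and the opening at its end, in the units of the state.
- ctrl.get_obs(): the state, without advancing time (a new reading comes with each control period).
- viewer.camera(name): name is "scene" or "top" or "wrist"; returns (picture, depth): 420x560x3 uint8, blue, green, red; 420x560 float32, m along the optical axis (not along the pixel's ray), 0 where there is no reading.
- viewer.camera_info(name): a dict with "fx", "fy", "cx", "cy" (pixels), "R" (3x3) and "t" (3): a world point X has camera coordinates R X + t. Camera axes: x right, y down, z forward; pixel columns grow to the right and rows downward; lengths in m; the calibration is good to about 2 mm. A picture is of the moment at which its call begins: read the wrist's pose just before it. camera_info takes no time and is no camera call; for the wrist camera it gives the pose at the moment of the call.
- ticket.hand_in(): hands the job in, once; it reports no verdict.
Trained networks look in the newest picture that a camera, given by its name, has taken for a name from the list of things; names that differ only in an ending like _2 or _b are one class to them, and where a whole thing is asked for, a point or a joint stands for the part that bears it (a point fixed in the world has none). Each returns a list of dicts, best first, with "confidence" (0 to 1); they miss things now and then, are a little off and sometimes report something else, mostly with a low value. They report only what shows in the picture. A call takes as long as a camera call. They do not tell look-alikes from the thing itself.
- nets.silhouettes(camera, thing): "region" (420x560 bool, what is visible of it) and "extent" ([left, top, right, bottom] in pixels, round what is visible of it).
The state is a dict: "time_s": time; "qpos": joint angles; "joint_vel": joint speeds; "tau": joint torques, N m; "ee_pos": TCP position; "eef_rot": TCP orientation; "force": force on the tool from outside, world axes, zero at the start; "moment": the same for the moment, N m; "grip_width": finger opening in m.
Only numpy, scipy, OpenCV 4.12 (cv2) and the standard library are available. Lean on these libraries where they do the work, as an engineer would, in place of code of your own. Each camera call takes 0.05 s, during which the arm holds its last target. There are 200 camera calls.

### The job

The rectangular contact plate lies copper face down on the two rails of its turnover rest. Take the lifter by its upright handle, slide its blade between the rails under the plate's free edge and tip the plate over the step so that it lies flat, copper face up, on the rest's bed; touch the plate only with the lifter, not with the gripper, and leave the round plate as it lies. Then stand the lifter upright on the iron surface plate and let go.

Things in the scene. Friction and masses are not known exactly. Their poses are not given: they have to be found in the camera images.
- plate: Rectangular contact plate, 70 (x) by 80 (y) by 7 mm, 180 g: aluminium back, copper face beneath. Origin: centre of the copper face; z out of the back: up at first, down at the end. It starts on the rest, axes along its, +x edge 4 mm or less from the step. Lifted 10 to 25 mm in from its -x edge it pivots at the step, and falls over 10 degrees past upright, ending centred near x = 24 mm of the rest.
- rest: Fixed rest under that plate. Origin on its underside (iron surface, world z = 20 mm), mid-step; x = tipping direction, y along the step. From x = -72 mm to 0: base 4 mm thick, two rails 10 mm wide at y = -36 and 36 mm, tops at z = 20 mm; the channel between them is open at its -x end. At x = 0 a step up to the flat bed, z = 26 mm, 90 mm wide, to x = 74 mm, where a bar 8 mm high ends it.
- lifter: Lifter standing on the iron: steel blade with an upright wooden handle, 140 g. Origin on the underside below the handle's centre; x along the blade, z up. Blade x = -24 to 71, y = -16 to 16, z = 0 to 3 mm; a foot block 30 by 26 mm round the handle reaches z = 11 mm; handle 22 (x) by 18 (y) mm up to z = 100 mm. Grip it across y near z = 70 mm. It stands by itself.
- round_plate: Bystander, leave alone: round contact plate 68 mm across with two ears (86 mm over them), 7 mm thick, on a second rest of the same make. Origin: centre of its underside, z up.
Things that resemble listed ones, but are neither listed nor needed, are in the scene too. Several things have the shape of the lifter; the one meant has the colours described above.

How it is judged:
By the outcome, as a careful person would: the job done as asked, in the order asked, and still so for the second after the job is handed in, with the robot touching nothing.
It also fails if it takes over 54 s, if anything falls off the work surface, if the arm or the gripper's body presses on something with over 40 N, if the wrist force passes 120 N, or if a joint passes its speed limit or range.

## Working session

There is one attempt and no reset: what is moved stays moved. The work goes in short steps, Python scripts to look and compute and a tool call to move; the robot and the scene stay as the last step left them, time stands still between calls to the robot, and variables do not carry over. Pictures are saved under pics/ and viewed, about 8 in all and at most 12, crops included, and the job is handed in when it is done.

Besides the shell and the picture viewer there is one more tool, called after ">>>" as name(argument=value, ...) on one line, values as JSON. carry_out: Moves the arm, as the interface text tells. Its arguments: {"type":"object","properties":{"commands":{"type":"array","items":{"type":"number"}},"force":{"type":"number"}},"required":["commands"]}

```bash
mkdir -p pics; cat > h.py <<'E'
import numpy as np,cv2
from station import ctrl,viewer,ticket,nets
def cloud(name):
    K=viewer.camera_info(name);p,d=viewer.camera(name)
    v,u=np.mgrid[0:420,0:560]
    c=np.stack([(u-K['cx'])/K['fx']*d,(v-K['cy'])/K['fy']*d,d],-1)
    X=(c-np.array(K['t']))@np.array(K['R'])
    X[d==0]=np.nan
    return p,X
E
python3 - <<'E'
from h import *
o=ctrl.get_obs();print({k:np.round(v,3) for k,v in o.items()})
ims=[]
for c in ['scene','top']:
    p,X=cloud(c);cv2.imwrite(f'pics/{c}0.png',cv2.resize(p,(800,600)));np.save(c+'0.npy',X)
    for t in ['plate','rest','lifter','round_plate']:
        for r in nets.silhouettes(c,t):
            m=r['region'];print(c,t,round(r['confidence'],2),r['extent'],np.round(np.nanmedian(X[m],0),3),np.round(p[m].mean(0)))
E
```

```text
{'time_s': np.float64(0.0), 'qpos': array([-1.342,  0.3  ,  1.522,  0.   ,  1.321, -0.067]), 'joint_vel': array([-0.001, -0.001, -0.   ,  0.001,  0.   ,  0.   ]), 'tau': array([ 1.0000e-03, -5.3181e+01, -3.5273e+01,  7.1000e-02,  2.4000e-02,
       -0.0000e+00]), 'ee_pos': array([ 0.16 , -0.526,  0.184]), 'eef_rot': array([-3.142e+00,  1.000e-03, -1.275e+00]), 'force': array([-0.444,  0.06 ,  0.333]), 'moment': array([ 0.007, -0.002, -0.009]), 'grip_width': np.float64(0.094)}
scene plate 0.6 [333.9, 148.3, 375.0, 177.7] [0.488 0.082 0.047] [196. 200. 201.]
scene rest 0.75 [332.3, 127.7, 386.7, 185.4] [0.482 0.152 0.046] [123. 120. 123.]
scene lifter 0.81 [163.8, 178.5, 207.4, 211.2] [ 0.256 -0.313  0.012] [ 13. 163. 192.]
scene lifter 0.76 [102.2, 221.1, 133.1, 278.4] [ 0.267 -0.5    0.008] [  8. 171. 198.]
scene lifter 0.67 [247.7, 234.7, 279.9, 269.9] [ 0.519 -0.291  0.032] [ 89. 107. 130.]
scene round_plate 0.93 [373.2, 196.0, 407.5, 219.3] [0.644 0.025 0.047] [211. 213. 213.]
top plate 0.95 [170.4, 188.1, 197.5, 214.8] [0.485 0.085 0.047] [212. 220. 218.]
top plate 0.48 [139.8, 189.6, 200.5, 225.8] [0.465 0.159 0.045] [146. 150. 152.]
top rest 0.92 [138.7, 188.5, 198.3, 224.6] [0.463 0.158 0.045] [146. 150. 152.]
top lifter 0.91 [310.8, 265.2, 340.9, 298.4] [ 0.264 -0.301  0.004] [118. 213. 224.]
top lifter 0.65 [293.0, 185.1, 329.3, 207.0] [ 0.508 -0.267  0.024] [150. 165. 173.]
top lifter 0.55 [385.6, 262.5, 403.2, 291.6] [ 0.272 -0.501  0.006] [109. 197. 209.]
top round_plate 0.59 [195.4, 131.4, 218.1, 163.3] [0.64  0.026 0.046] [218. 224. 222.]
top round_plate 0.16 [173.1, 186.1, 201.2, 217.1] [0.485 0.085 0.047] [215. 223. 221.]
```

View pics/scene0.png

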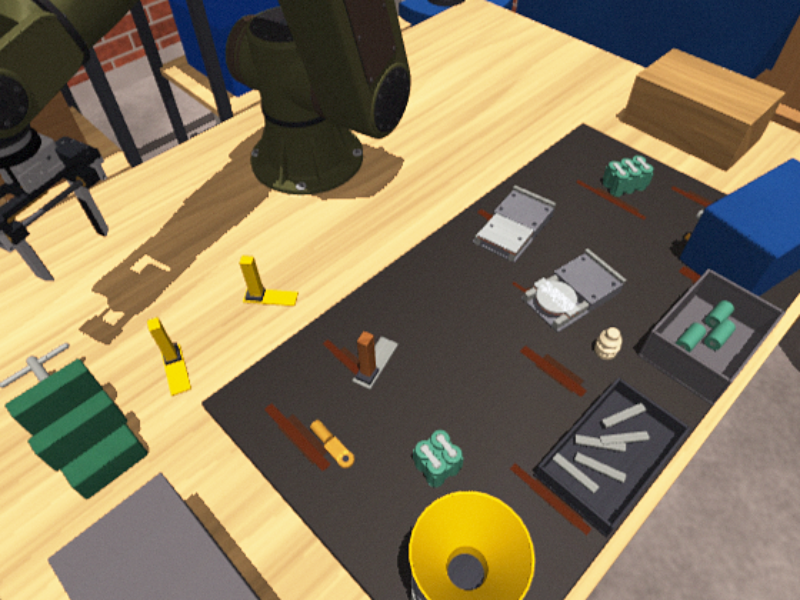

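View pics/top0.png

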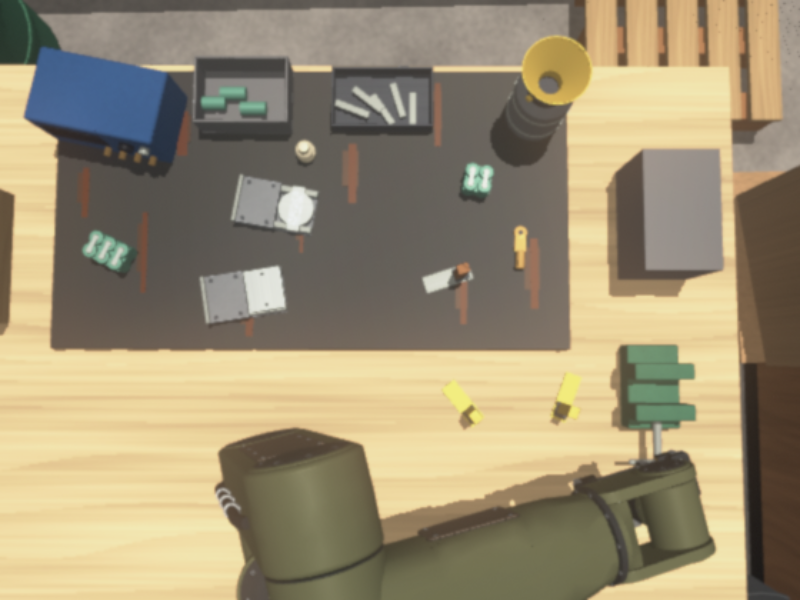

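The scene view shows the steel-and-wood lifter at (370,360), the yellow look-alikes at (265,280) and (170,355), the target rest at (515,222), and the round plate on the second rest at (575,290). The top view agrees: lifter at (447,277) with its blade pointing left (+y), and the plate at (265,290).

```bash
python3 - <<'E'
from h import *
for c in ['top','scene']:
    X=np.load(c+'0.npy');
    def rect(m,n):
        P=X[m][:,:2].astype(np.float32);(cx,cy),s,a=cv2.minAreaRect(P*1000);print(c,n,len(P),round(cx),round(cy),np.round(s),round(a,1),np.round(np.median(X[m][:,2]),4))
    x,y,z=np.moveaxis(X,-1,0)
    rect((abs(x-.465)<.08)&(abs(y-.125)<.13)&(z>.041)&(z<.051),'plate+bed')
    rect((abs(x-.51)<.1)&(abs(y+.29)<.1)&(z>.08)&(z<.13),'handle')
    rect((abs(x-.51)<.1)&(abs(y+.29)<.1)&(z>.022)&(z<.13),'lifter')
    m=(abs(x-.51)<.1)&(abs(y+.29)<.1)&(z>.112)&(z<.13);print(np.nanmean(X[m],0),m.sum())
E
```

```text
top plate+bed 1538 474 126 [ 90. 155.] 8.9 0.046
top handle 76 517 -292 [18. 23.] 18.4 0.1185
top lifter 1484 511 -291 [198. 199.] 0.1 0.0236
[ 0.51656283 -0.29141948  0.1193111 ] 60
scene plate+bed 1307 476 124 [ 91. 152.] 9.4 0.0466
scene handle 194 518 -292 [18. 23.] 19.5 0.1117
scene lifter 1547 510 -290 [200. 200.] 0.0 0.0231
[ 0.51927081 -0.29277335  0.11905089] 97
```

>>> carry_out(commands=[-1,5,3,7.6,0,0,0.12,-1,34,21,7.6,0,0,1.59,-1,34,21,7.6,0,0,1.59,-1,34,21,7.6,0,0,1.59,-1,34,21,7.6,0,0,1.59,-1,34,21,7.6,0,0,1.59,-1,34,21,7.6,0,0,1.59,-1,34,21,7.6,0,0,1.59,-1,34,21,7.6,0,0,1.59,-1,34,21,7.6,0,0,1.59,-1,34,21,7.6,0,0,1.59,-1,34,21,7.6,0,0,1.59])

```text
time_s: 1.5
ee_pos: [0.5021, -0.3144, 0.2599]
eef_rot: [-3.141, 0.0, 0.23]
force: [0.1, -0.7, 0.2]
grip_width: 0.0942
```

>>> carry_out(commands=[-1,0,0,0,0,0,0.12,-1,0,0,0,0,0,0.12,-1,0,0,0,0,0,0.12])

```text
time_s: 1.75
ee_pos: [0.5021, -0.3143, 0.2598]
eef_rot: [-3.141, 0.0, 0.346]
force: [0.3, -0.1, -0.2]
grip_width: 0.0944
```

```bash
python3 - <<'E'
from h import *
o=ctrl.get_obs();print(o['time_s'],np.round(o['ee_pos'],4),np.round(o['eef_rot'],3))
p,X=cloud('wrist');cv2.imwrite('pics/w1.png',p);np.save('w1.npy',X)
x,y,z=np.moveaxis(X,-1,0)
for n,a,b in [('handle',.05,.13),('top',.112,.13)]:
    m=(abs(x-.51)<.1)&(abs(y+.29)<.08)&(z>a)&(z<b)
    if m.sum():print(n,m.sum(),cv2.minAreaRect((X[m][:,:2]*1000).astype(np.float32)),np.nanmean(X[m],0))
for r in nets.silhouettes('wrist','lifter'):
    m=r['region'];Y=X[m];b=Y[Y[:,2]<.03];print(r['confidence'],r['extent'],np.nanmedian(b,0),cv2.minAreaRect((b[:,:2]*1000).astype(np.float32)))
E
```

```text
1.75 [ 0.5021 -0.3143  0.2598] [-3.141  0.     0.346]
handle 600 ((517.5308227539062, -290.15252685546875), (18.024986267089844, 22.463123321533203), 17.81052017211914) [ 0.51594826 -0.2879593   0.11118119]
top 448 ((517.579345703125, -290.1560974121094), (17.93653678894043, 22.426942825317383), 17.816987991333008) [ 0.51719835 -0.28957769  0.11986493]
0.76 [285.2, 107.5, 313.7, 192.0] [ 0.50517307 -0.25301057  0.02335125] ((511.0414123535156, -268.70721435546875), (33.83905029296875, 96.106201171875), 20.08030891418457)
0.58 [11.6, 73.4, 141.7, 126.8] [ 0.2703511  -0.29422083  0.00353164] ((241.5894775390625, -311.5118408203125), (151.51882934570312, 47.768707275390625), 29.280067443847656)
0.56 [0.0, 219.8, 107.3, 283.3] [ 0.27756005 -0.49929878  0.00349226] ((250.63528442382812, -511.5660095214844), (147.5581817626953, 85.62811279296875), 17.945396423339844)
```

View pics/w1.png

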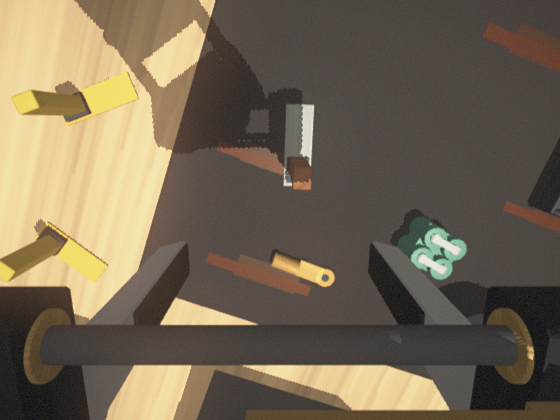

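The wrist view shows the wooden-handled lifter at (300,170) with its blade pointing up the image. The yellow look-alikes are at the left. The handle is at (0.5176, -0.290), yaw about 0.32, which agrees with the other cameras.

>>> carry_out(commands=[-1,1.55,2.43,-4,0,0,-0.022,-1,1.55,2.43,-8,0,0,-0.022,-1,1.55,2.43,-12,0,0,-0.022,-1,1.55,2.43,-16,0,0,-0.022,-1,1.55,2.43,-18.9,0,0,-0.022,-1,1.55,2.43,-18.9,0,0,-0.022,0.7,1.55,2.43,-18.9,0,0,-0.022,1,1.55,2.43,-18.9,0,0,-0.022,1,1.55,2.43,-18.9,0,0,-0.022,1,1.55,2.43,-18.9,0,0,-0.022,1,1.55,2.43,-18.9,0,0,-0.022,1,1.55,2.43,-18.9,0,0,-0.022], force=40)

```text
time_s: 2.85
ee_pos: [0.5177, -0.2905, 0.0718]
eef_rot: [3.141, -0.001, 0.323]
force: [0.2, 0.7, -0.0]
grip_width: 0.0572
```

>>> carry_out(commands=[1,0,0,0,0,0,0,1,0,0,0,0,0,0,1,0,0,0,0,0,0])

```text
time_s: 3.1
ee_pos: [0.5178, -0.2905, 0.0719]
eef_rot: [3.141, -0.001, 0.323]
force: [-0.1, 0.3, 0.4]
grip_width: 0.0371
```

>>> carry_out(commands=[1,0,0,0,0,0,0,1,0,0,0,0,0,0,1,0,0,0,0,0,0,1,0,0,0,0,0,0,1,0,0,0,0,0,0,1,0,0,2,0,0,0,1,0,0,5,0,0,0,1,0,0,8,0,0,0,1,0,0,8,0,0,0])

```text
time_s: 3.85
ee_pos: [0.5196, -0.2916, 0.1579]
eef_rot: [3.134, -0.006, 0.323]
force: [0.0, 1.0, -0.7]
grip_width: 0.0178
```

>>> carry_out(commands=[1,-0.3,3,0,0,0,-0.08,1,-0.6,6,0,0,0,-0.163,1,-0.8,9,0,0,0,-0.163,1,-1,12,0,0,0,-0.163,1,-1,15,0,0,0,-0.163,1,-1.2,18,0,0,0,-0.163,1,-1.2,20,0,0,0,-0.163,1,-1.2,21,0,0,0,-0.163,1,-1.2,21,0,0,0,-0.163,1,-1.2,21,0,0,0,-0.163])

```text
time_s: 4.68
ee_pos: [0.5077, -0.082, 0.1577]
eef_rot: [3.134, -0.006, 0.161]
force: [-0.3, -1.1, -1.1]
grip_width: 0.0178
```

```bash
python3 - <<'E'
from h import *
o=ctrl.get_obs();print(o['time_s'],np.round(o['ee_pos'],4),np.round(o['eef_rot'],3),o['grip_width'],o['force'])
p,X=cloud('wrist');cv2.imwrite('pics/w2.png',p);np.save('w2.npy',X)
for t in ['plate','lifter','rest']:
  for r in nets.silhouettes('wrist',t):
    m=r['region'];Y=X[m];Y=Y[~np.isnan(Y[:,0])];print(t,r['confidence'],r['extent'],np.median(Y,0),cv2.minAreaRect((Y[:,:2]*1000).astype(np.float32)))
x,y,z=np.moveaxis(X,-1,0)
m=(abs(x-.465)<.08)&(abs(y-.125)<.13)&(z>.043)&(z<.05)
if m.sum():print(cv2.minAreaRect((X[m][:,:2]*1000).astype(np.float32)))
E
```

```text
4.6833 [ 0.5077 -0.082   0.1577] [ 3.134 -0.006  0.161] 0.01784348996605909 [-0.2576532  -1.08343549 -1.14165637]
plate 0.79 [228.4, 0.8, 337.8, 35.2] [0.48903801 0.06461502 0.04724387] ((488.92413330078125, 64.71800231933594), (80.70807647705078, 24.33516502380371), 9.96651554107666)
lifter 0.64 [256.1, 120.2, 303.7, 304.4] [ 0.50453783 -0.06855404  0.10974515] ((503.4844055175781, -54.290069580078125), (32.060997009277344, 85.81543731689453), 9.03182601928711)
rest 0.8 [224.0, 2.7, 336.0, 42.0] [0.46940881 0.05609082 0.02481076] ((484.2931823730469, 55.04011917114258), (28.390806198120117, 95.366943359375), 82.63826751708984)
((489.3188781738281, 64.78736877441406), (80.24747467041016, 24.33516502380371), 9.966516494750977)
```

View pics/w2.png

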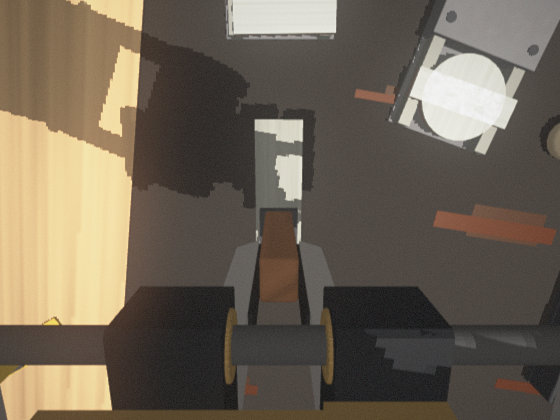

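The lifter is held by its handle at (278,255), with the blade running straight up to (278,120). The plate's near edge is at the top at (280,36). I'll go higher to see the whole rest.

>>> carry_out(commands=[1,0,1,3,0,0,0,1,0,2,6,0,0,0,1,0,3,9,0,0,0,1,0,4,12,0,0,0,1,0,4,12,0,0,0,1,0,4,12,0,0,0])

```text
time_s: 5.38
ee_pos: [0.508, -0.0431, 0.2786]
eef_rot: [3.133, -0.008, 0.159]
force: [0.4, 0.7, -3.0]
grip_width: 0.0182
```

```bash
python3 - <<'E'
from h import *
o=ctrl.get_obs();T=o['ee_pos'];print(o['time_s'],np.round(T,4),np.round(o['eef_rot'],3))
p,X=cloud('wrist');cv2.imwrite('pics/w3.png',p);np.save('w3.npy',X)
rs=nets.silhouettes('wrist','plate')
for r in rs[:2]:
    Y=X[r['region']];Y=Y[abs(Y[:,2]-.047)<.003];print('plate',r['confidence'],cv2.minAreaRect((Y[:,:2]*1000).astype(np.float32)))
x,y,z=np.moveaxis(X,-1,0)
m=(abs(x-.465)<.08)&(abs(y-.125)<.13)&(z>.042)&(z<.051)
print('plate+bed',cv2.minAreaRect((X[m][:,:2]*1000).astype(np.float32)),np.nanmax(y))
zb=T[2]-.051
m=(abs(x-T[0])<.04)&(y>T[1]+.02)&(y<T[1]+.1)&(abs(z-zb)<.02)
B=X[m];print('blade',m.sum(),cv2.minAreaRect((B[:,:2]*1000).astype(np.float32)))
A=np.c_[B-B.mean(0)];c,*_=np.linalg.lstsq(np.c_[A[:,:2],np.ones(len(A))],A[:,2],rcond=None);print('slope dz/dx,dz/dy',c,'z at mean',B.mean(0),'expected top',zb+.003)
E
```

```text
5.3833 [ 0.508  -0.0431  0.2786] [ 3.133 -0.008  0.159]
plate 0.56 ((485.3219909667969, 87.71366882324219), (80.03887176513672, 70.33866882324219), 10.070392608642578)
plate+bed ((480.1556396484375, 99.888671875), (89.973388671875, 96.04814910888672), 9.072063446044922) 0.20653943034615554
blade 3560 ((501.54364013671875, 0.9434394836425781), (32.004356384277344, 52.854347229003906), 8.856689453125)
slope dz/dx,dz/dy [ 6.91767868e-03 -5.79474086e-03 -2.99015511e-16] z at mean [0.50149422 0.00276094 0.22978867] expected top 0.23063809004263297
```

View pics/w3.png

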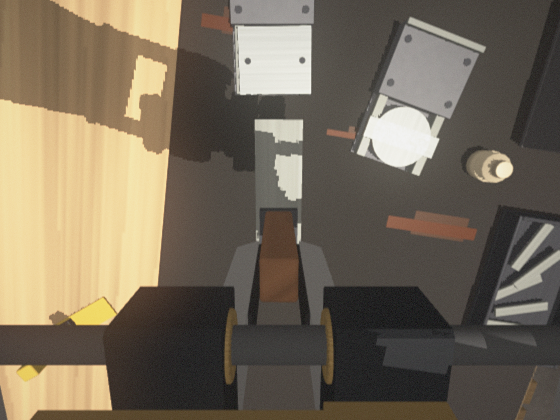

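The higher view shows the plate at (273,60) with the bed above it, the blade pointing straight at the plate, and the round plate clear at (400,137). The plate measures 80x70 mm, as listed, so I'll descend in front of the channel.

>>> carry_out(commands=[1,-0.07,0.17,-4,0,0,0.009,1,-0.07,0.17,-8,0,0,0.009,1,-0.07,0.17,-12,0,0,0.009,1,-0.07,0.17,-15,0,0,0.009,1,-0.07,0.17,-18,0,0,0.009,1,-0.07,0.17,-19.66,0,0,0.009,1,-0.07,0.17,-19.66,0,0,0.009,1,-0.07,0.17,-19.66,0,0,0.009])

```text
time_s: 6.15
ee_pos: [0.5057, -0.0419, 0.0788]
eef_rot: [3.136, -0.001, 0.167]
force: [0.7, 0.1, -0.2]
grip_width: 0.018
```

```bash
python3 - <<'E'
from h import *
o=ctrl.get_obs();T=o['ee_pos'];print(o['time_s'],np.round(T,4),np.round(o['eef_rot'],3),o['force'])
p,X=cloud('wrist')
x,y,z=np.moveaxis(X,-1,0)
m=(abs(x-T[0])<.04)&(y>T[1]+.02)&(y<T[1]+.08)&(abs(z-.033)<.005)
B=X[m];print('blade',cv2.minAreaRect((B[:,:2]*1000).astype(np.float32)),B.mean(0),T[2])
m=(abs(x-.49)<.06)&(y>.03)&(y<.12)&(abs(z-.047)<.004)
if m.any():print(cv2.minAreaRect((X[m][:,:2]*1000).astype(np.float32)))
E
```

```text
6.15 [ 0.5057 -0.0419  0.0788] [ 3.136e+00 -1.000e-03  1.670e-01] [ 0.71064831  0.11072015 -0.16915605]
blade ((498.5086669921875, 2.1385345458984375), (32.04356384277344, 52.801902770996094), 9.358942031860352) [0.49849055 0.00386967 0.03000947] 0.07879018504672589
((487.6731262207031, 73.63121795654297), (80.24622344970703, 42.049354553222656), 9.574689865112305)
```

>>> carry_out(commands=[1,0.11,0.02,0.3,0,0,0,1,0.11,0.02,0.3,0,0,0,1,0,1,0.3,0,0,0,1,-0.2,2,0.3,0,0,0,1,-0.4,3,0.3,0,0,0,1,-0.6,4.15,0.3,0,0,0,1,-0.6,4.15,0.3,0,0,0,1,-0.6,4.15,0.3,0,0,0])

```text
time_s: 6.87
ee_pos: [0.5005, 0.0005, 0.0831]
eef_rot: [3.135, -0.004, 0.168]
force: [0.8, -1.5, -0.9]
grip_width: 0.0177
```

```bash
python3 - <<'E'
from h import *
o=ctrl.get_obs();T=o['ee_pos'];print(o['time_s'],np.round(T,4),np.round(o['eef_rot'],3),o['force'])
p,X=cloud('wrist');cv2.imwrite('pics/w4.png',p)
x,y,z=np.moveaxis(X,-1,0)
m=(abs(x-T[0])<.04)&(y>T[1]+.02)&(y<T[1]+.08)&(abs(z-.033)<.005)
B=X[m];print('blade',cv2.minAreaRect((B[:,:2]*1000).astype(np.float32)),B.mean(0),T[2])
m=(abs(x-.49)<.06)&(y>.03)&(y<.14)&(abs(z-.047)<.004)
if m.any():print(cv2.minAreaRect((X[m][:,:2]*1000).astype(np.float32)))
E
```

```text
6.8667 [5.005e-01 5.000e-04 8.310e-02] [ 3.135 -0.004  0.168] [ 0.77148088 -1.51739635 -0.93749605]
blade ((494.68878173828125, 34.95238494873047), (31.846492767333984, 35.14676284790039), 10.187549591064453) [0.49501517 0.03654953 0.03436567] 0.08312851650731884
((481.4769287109375, 95.07555389404297), (90.10726165771484, 85.83955383300781), 9.662557601928711)
```

View pics/w4.png

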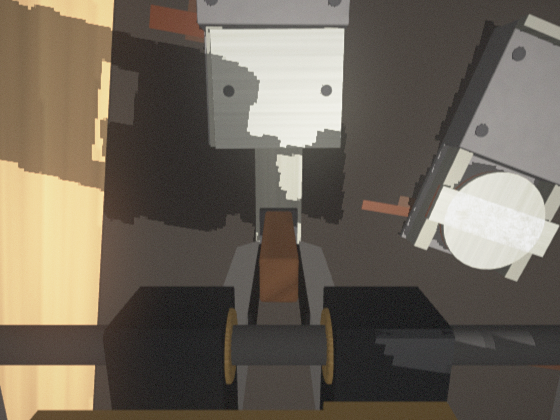

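The blade is under the plate: its edge is at (275,148), the blade is centred at (278,180), the step is visible at (275,27), and the tip is about 17 mm in. I'll now lift along the arc.

>>> carry_out(commands=[1,0,0,0.3,0,0,0,1,0,0,0.55,0,0,0,1,0,0.01,0.93,0,0,0,1,-0.01,0.05,1.32,0,0,0,1,-0.02,0.12,1.69,0,0,0,1,-0.04,0.21,2.07,0,0,0,1,-0.06,0.33,2.43,0,0,0,1,-0.08,0.47,2.79,0,0,0,1,-0.11,0.64,3.13,0,0,0,1,-0.14,0.82,3.46,0,0,0,1,-0.17,1.03,3.78,0,0,0,1,-0.21,1.27,4.09,0,0,0])

```text
time_s: 7.92
ee_pos: [0.4985, 0.0129, 0.1244]
eef_rot: [3.135, -0.004, 0.168]
force: [0.3, -1.2, -0.8]
grip_width: 0.0177
```

```bash
python3 - <<'E'
from h import *
o=ctrl.get_obs();T=o['ee_pos'];print(o['time_s'],np.round(T,4),np.round(o['eef_rot'],3),o['force'],o['grip_width'])
p,X=cloud('wrist');cv2.imwrite('pics/w5.png',p)
u=np.array([-.166,.986]);P=np.array([.4793,.124])
s=(X[...,:2]-P)@u;l=(X[...,:2]-P)@np.array([.986,.166]);h=X[...,2]-.04
for a in range(-80,10,10):
    m=(abs(s*1000-a)<3)&(abs(l)<.03)&(h>.0)
    n=(abs(s*1000-a)<3)&(abs(l)<.012)&(h>.0)
    print(a,m.sum(),np.median(h[m]) if m.any() else 0, np.median(h[n]) if n.any() else 0)
E
```

```text
7.9167 [0.4985 0.0129 0.1244] [ 3.135 -0.004  0.168] [ 0.32500574 -1.2134534  -0.80715673] 0.017663511322428337
-80 15935 0.2234726609449306 0.21875107859537377
-70 416 0.035565630484536113 0.035579779312627235
-60 437 0.03536199079439196 0.03539447596710004
-50 950 0.05151476284776455 0.05151877558385994
-40 841 0.04279968969867468 0.0427073238407577
-30 849 0.03390821208560755 0.03380522009483749
-20 721 0.02510728302893276 0.025216304028347812
-10 725 0.016283483395782478 0.016371902248382947
0 677 0.007267217061627217 0.007196105399123569
```

View pics/w5.png

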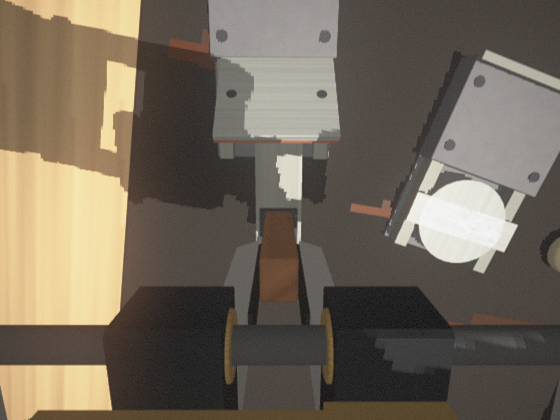

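The plate is tilted about 41° and pivoting evenly at the step, with its copper edge at (277,139). The tip is at r of about 53 mm, so I'll continue the arc.

>>> carry_out(commands=[1,-0.04,0.26,0.27,0,0,0,1,-0.09,0.52,0.52,0,0,0,1,-0.14,0.81,0.75,0,0,0,1,-0.19,1.11,0.95,0,0,0,1,-0.24,1.43,1.14,0,0,0,1,-0.3,1.76,1.3,0,0,0,1,-0.35,2.1,1.44,0,0,0,1,-0.41,2.45,1.55,0,0,0,1,-0.47,2.8,1.64,0,0,0,1,-0.53,3.16,1.71,0,0,0,1,-0.59,3.5,1.75,0,0,0])

```text
time_s: 8.88
ee_pos: [0.4927, 0.0486, 0.1425]
eef_rot: [3.135, -0.005, 0.168]
force: [-0.3, 0.2, -1.5]
grip_width: 0.0176
```

```bash
python3 - <<'E'
from h import *
o=ctrl.get_obs();T=o['ee_pos'];print(o['time_s'],np.round(T,4),np.round(o['eef_rot'],3),o['force'],o['grip_width'])
p,X=cloud('wrist');cv2.imwrite('pics/w6.png',p)
u=np.array([-.166,.986]);P=np.array([.4793,.124])
s=(X[...,:2]-P)@u;l=(X[...,:2]-P)@np.array([.986,.166]);h=X[...,2]-.04
for a in range(-30,30,5):
    m=(abs(s*1000-a)<2.5)&(abs(l)<.035)&(h>.0)&(h<.09)
    print(a,m.sum(),np.percentile(h[m],[5,50,95]) if m.any() else 0)
E
```

```text
8.8833 [0.4927 0.0486 0.1425] [ 3.135 -0.005  0.168] [-0.27709177  0.23485269 -1.47232261] 0.017625420291370746
-30 375 [0.00051989 0.05360371 0.05462561]
-25 423 [0.00040296 0.05351027 0.05473729]
-20 373 [0.00065131 0.05346799 0.05458441]
-15 423 [0.00058895 0.05351927 0.05457391]
-10 424 [0.00067954 0.05350686 0.05471957]
-5 771 [0.02914321 0.07579114 0.07706922]
0 830 [0.07512596 0.07624753 0.07732551]
5 446 [0.00519104 0.0063624  0.00734674]
10 630 [0.00517988 0.00639724 0.00746123]
15 634 [0.00505412 0.00629323 0.00757105]
20 636 [0.00506673 0.00625117 0.00750222]
25 631 [0.00520773 0.00639071 0.00763075]
```

View pics/w6.png

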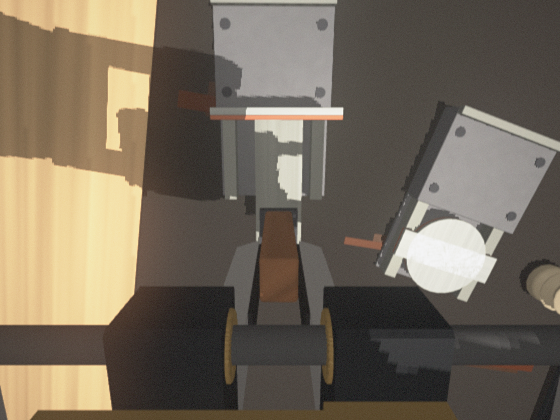

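The plate is near upright: its top edge is at (277,112), 76 mm above the rails, because it stands on the step. I'll push on slowly past the tipping angle.

>>> carry_out(commands=[1,-0.03,0.2,0,0,0,0,1,-0.07,0.4,0,0,0,0,1,-0.1,0.6,0,0,0,0,1,-0.13,0.8,0,0,0,0,1,-0.17,1,-0.03,0,0,0,1,-0.2,1.2,-0.06,0,0,0,1,-0.23,1.4,-0.1,0,0,0,1,-0.27,1.6,-0.13,0,0,0,1,-0.3,1.8,-0.16,0,0,0,1,-0.33,2,-0.2,0,0,0,1,-0.37,2.2,-0.2,0,0,0,1,-0.37,2.2,-0.2,0,0,0])

```text
time_s: 9.93
ee_pos: [0.4888, 0.0714, 0.1405]
eef_rot: [3.135, -0.004, 0.168]
force: [0.6, -0.5, -0.9]
grip_width: 0.0176
```

```bash
python3 - <<'E'
from h import *
o=ctrl.get_obs();T=o['ee_pos'];print(o['time_s'],np.round(T,4),np.round(o['eef_rot'],3),o['force'],o['grip_width'])
p,X=cloud('wrist');cv2.imwrite('pics/w7.png',p)
u=np.array([-.166,.986]);P=np.array([.4793,.124])
s=(X[...,:2]-P)@u;l=(X[...,:2]-P)@np.array([.986,.166]);h=X[...,2]-.04
for a in range(-30,80,10):
    m=(abs(s*1000-a)<2.5)&(abs(l)<.035)&(h>.0)&(h<.09)
    print(a,m.sum(),np.percentile(h[m],[5,50,95]) if m.any() else 0)
E
```

```text
9.9333 [0.4888 0.0714 0.1405] [ 3.135 -0.004  0.168] [ 0.61101772 -0.455814   -0.87926927] 0.01758905898064234
-30 369 [0.00052241 0.051664   0.05283009]
-20 375 [0.00072664 0.05162795 0.05288156]
-10 401 [0.00080335 0.05157685 0.05271765]
0 484 [0.00413188 0.0513499  0.05268164]
10 645 [0.01248951 0.05089924 0.05257572]
20 641 [0.01205509 0.01331068 0.01440891]
30 614 [0.0121419  0.01335587 0.01450201]
40 672 [0.01213282 0.01333033 0.01458643]
50 673 [0.01208991 0.01331967 0.01441754]
60 684 [0.01218553 0.01336551 0.01462791]
70 698 [0.01199364 0.01327008 0.01453812]
```

View pics/w7.png

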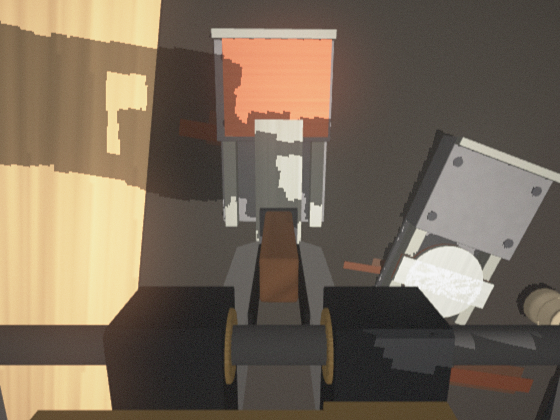

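The plate now lies copper side up on the bed at (275,90), flat at 13.3 mm above rail height, as expected. I'll back off to measure it unobstructed.

>>> carry_out(commands=[1,0.3,-2,0,0,0,0,1,0.7,-4,1,0,0,0,1,1,-6,2,0,0,0,1,1.3,-8,4,0,0,0,1,1.7,-10,6,0,0,0,1,1.7,-10,8,0,0,0,1,1.7,-10,10,0,0,0,1,1.7,-10,10,0,0,0,1,1.7,-10,10,0,0,0])

```text
time_s: 10.73
ee_pos: [0.5061, -0.0289, 0.2406]
eef_rot: [3.134, -0.006, 0.168]
force: [-0.8, 0.5, -2.9]
grip_width: 0.0179
```

```bash
python3 - <<'E'
from h import *
o=ctrl.get_obs();T=o['ee_pos'];print(o['time_s'],np.round(T,4),np.round(o['eef_rot'],3),o['grip_width'])
u=np.array([-.166,.986]);P=np.array([.4793,.124]);v=np.array([.986,.166])
for c in ['wrist','top']:
    p,X=cloud(c);cv2.imwrite(f'pics/{c}8.png',p);np.save(c+'8.npy',X)
    s=(X[...,:2]-P)@u*1000;l=(X[...,:2]-P)@v*1000;h=(X[...,2]-.04)*1000
    R=(abs(l)<60)&(s>-100)&(s<110)
    q=p.astype(int);cu=R&(q[...,2]>q[...,0]+50)&(h>8)&(h<20)
    for n,m in [('copper',cu),('bar',R&(s>60)&(abs(h-14)<4)&~cu&(q[...,2]<q[...,0]+25)),('rails',R&(s<8)&(abs(h)<2.5)),('bedlevel',R&(abs(h-6)<2.5)&(s>-20)) ,('all',R&(h>3)&(h<20))]:
        if m.sum()>10: print(c,n,m.sum(),'s',np.percentile(s[m],[1,99]),'l',np.percentile(l[m],[1,99]),'h',np.median(h[m]),cv2.minAreaRect(np.c_[s[m],l[m]].astype(np.float32)))
m=R
E
```

```text
10.7333 [ 0.5061 -0.0289  0.2406] [ 3.134 -0.006  0.168] 0.017864724096665684
wrist copper 2060 s [ 4.67856792 25.73230619] l [-39.59809596  38.26402525] h 13.40084189341544 ((15.233597755432129, -1.1022682189941406), (80.50965118408203, 21.935361862182617), 89.86383056640625)
wrist rails 1561 s [-71.08078237   0.73569824] l [-43.96307648  37.80346019] h 0.34830346336681833 ((-35.253170013427734, -3.4671897888183594), (72.2626724243164, 88.09893035888672), 0.17904211580753326)
wrist bedlevel 735 s [ 0.20265924 27.16496279] l [-47.53721011  41.84392916] h 6.308058110577365 ((13.799432754516602, -2.7895660400390625), (89.87574005126953, 27.994504928588867), 89.67279815673828)
wrist all 2902 s [ 0.36287738 25.83904388] l [-46.80426044  41.13568466] h 12.950390068766588 ((-18.14767074584961, -2.6071205139160156), (89.87574005126953, 91.8897476196289), 89.67279815673828)
top copper 215 s [43.54950107 73.36271679] l [-39.1980702   38.13980999] h 12.816153075114558 ((67.23558807373047, 1.6704254150390625), (30.526676177978516, 80.9506607055664), 15.540719985961914)
top bar 49 s [73.3958534  79.41861144] l [-47.10256416  39.6700934 ] h 13.607536613368714 ((77.21182250976562, -3.6663589477539062), (87.29547882080078, 6.5208821296691895), 88.96684265136719)
top rails 35 s [-52.25054536 -12.91223371] l [26.66899686 36.95335864] h 0.28652013040726676 ((-32.05118942260742, 31.679046630859375), (10.220477104187012, 40.76964569091797), 89.35968780517578)
top bedlevel 20 s [ 0.45741876 78.84061096] l [-47.70865308  41.04092045] h 6.559479828640972 ((52.91767883300781, 12.62533950805664), (67.4964370727539, 110.18798828125), 46.40317916870117)
top all 311 s [-24.86208448  79.08600191] l [-47.10749834  40.20529304] h 12.816153075114558 ((14.707820892333984, -5.429599761962891), (130.51393127441406, 89.87325286865234), 2.882620334625244)
```

The plate lies flat (back on the bed, copper at 13.3 mm), spanning x of about 4 to 74 mm, up to the bar. Next I'll set the lifter down on clear iron at about (0.508, -0.16).

>>> carry_out(commands=[1,0,-3,0,0,0,0,1,0,-6,-2,0,0,0,1,0,-9,-5,0.007,0.005,0,1,0,-12,-8,0.007,0.005,0,1,0,-13,-11,0.007,0.005,0,1,0,-13,-13,0.007,0.005,0,1,0,-13,-14.5,0.007,0.005,0,1,0,-13,-15.5,0.007,0.005,0,1,0,-13,-16,0.007,0.005,0,1,0,-13,-16.2,0.007,0.005,0,1,0,-13,-16.3,0.007,0.005,0,1,0,-13,-16.3,0.007,0.005,0])

```text
time_s: 11.83
ee_pos: [0.5058, -0.1585, 0.0767]
eef_rot: [-3.141, 0.0, 0.169]
force: [-0.0, 0.9, -1.0]
grip_width: 0.0174
```

```bash
python3 - <<'E'
from h import *
o=ctrl.get_obs();T=o['ee_pos'];print(o['time_s'],np.round(T,4),np.round(o['eef_rot'],3),o['force'])
p,X=cloud('wrist')
x,y,z=np.moveaxis(X,-1,0)
m=(abs(x-T[0])<.04)&(y>T[1]+.02)&(y<T[1]+.08)&(z>.022)&(z<.032)
B=X[m];print(m.sum(),B[:,2].mean(),cv2.minAreaRect((B[:,:2]*1000).astype(np.float32)))
A=B-B.mean(0);print(np.linalg.lstsq(A[:,:2],A[:,2],rcond=None)[0])
m=(abs(x-T[0])<.1)&(y>T[1]-.05)&(y<T[1]+.15)&(z>.012)&(z<.022);print(np.median(z[m]))
E
```

```text
11.8333 [ 0.5058 -0.1585  0.0767] [-3.141  0.     0.169] [-0.01032619  0.91722882 -0.99110255]
3624 0.02814207722202294 ((504.7903137207031, -108.868896484375), (76.58552551269531, 59.245994567871094), 0.11767392605543137)
[-0.01190728 -0.00288605]
0.02027939033974489
```

>>> carry_out(commands=[1,0,0,-0.1,0,0,0,1,0,0,-0.2,0,0,0,1,0,0,-0.3,0,0,0,1,0,0,-0.38,0,0,0,1,0,0,-0.44,0,0,0,1,0,0,-0.44,0,0,0,1,0,0,-0.44,0,0,0])

```text
time_s: 12.47
ee_pos: [0.5058, -0.1586, 0.0724]
eef_rot: [-3.141, -0.0, 0.169]
force: [0.1, -0.5, -0.4]
grip_width: 0.0178
```

>>> carry_out(commands=[1,0,0,-0.05,0,0,0,1,0,0,-0.08,0,0,0,1,0,0,-0.08,0,0,0])

```text
time_s: 12.72
ee_pos: [0.5059, -0.1586, 0.0719]
eef_rot: [-3.141, -0.0, 0.169]
force: [-2.1, 0.3, 3.1]
grip_width: 0.0182
```

>>> carry_out(commands=[0.5,0,0,0,0,0,0,0,0,0,0,0,0,0,-0.4,0,0,0,0,0,0,-0.4,0,0,0,0,0,0,-0.4,0,0,0,0,0,0,-0.4,0,0,0,0,0,0,-0.4,0,0,0,0,0,0,-0.4,0,0,0,0,0,0,-0.4,0,0,0,0,0,0])

```text
time_s: 13.47
ee_pos: [0.5059, -0.1586, 0.0719]
eef_rot: [-3.141, -0.0, 0.169]
force: [0.5, -0.5, 0.5]
grip_width: 0.0656
```

>>> carry_out(commands=[-0.4,0,0,2,0,0,0,-0.4,0,0,5,0,0,0,-0.4,0,0,9,0,0,0,-0.4,0,-3,13,0,0,0,-0.4,0,-6,16,0,0,0,-0.4,0,-8,17,0,0,0,-0.4,0,-8,17,0,0,0,-0.4,0,-8,17,0,0,0])

```text
time_s: 14.13
ee_pos: [0.5058, -0.2395, 0.2421]
eef_rot: [-3.141, -0.001, 0.167]
force: [0.1, 0.2, -0.7]
grip_width: 0.0659
```

```bash
python3 - <<'E'
from h import *
o=ctrl.get_obs();T=o['ee_pos'];print(o['time_s'],np.round(T,4),o['grip_width'])
X0=np.load('scene0.npy')
p,X=cloud('scene');cv2.imwrite('pics/s9.png',cv2.resize(p[100:280,200:440],(800,600),interpolation=cv2.INTER_CUBIC))
r=nets.silhouettes('scene','round_plate')
print('round',[(a['confidence'],np.nanmedian(X[a['region']],0)) for a in r[:2]])
p,X=cloud('wrist');x,y,z=np.moveaxis(X,-1,0)
m=(abs(x-.506)<.05)&(abs(y+.158)<.05)&(z>.11)&(z<.13);print('handle top',m.sum(),X[m].mean(0),z[m].std() if m.any() else 0)
u=np.array([-.166,.986]);P=np.array([.4793,.124]);v=np.array([.986,.166])
m=(abs(x-.5)<.05)&(y>-.135)&(y<-.08)&(z>.0215)&(z<.03);B=X[m];print('blade z',B[:,2].mean(),cv2.minAreaRect((B[:,:2]*1000).astype(np.float32)))
p,X=cloud('top');s=(X[...,:2]-P)@u*1000;l=(X[...,:2]-P)@v*1000;h=X[...,2]*1000-40
q=p.astype(int);m=(abs(l)<50)&(s>-30)&(s<90)&(q[...,2]>q[...,0]+50)&(h>3)
print('copper',m.sum(),np.percentile(s[m],[1,99]),np.percentile(l[m],[1,99]),np.percentile(h[m],[2,50,98]))
E
```

```text
14.1333 [ 0.5058 -0.2395  0.2421] 0.06592384318380243
round [(0.95, array([0.64502207, 0.02512799, 0.04709173]))]
handle top 561 [ 0.50549774 -0.15795242  0.12005681] 0.0008521771346479012
blade z 0.023094452787418517 ((500.02484130859375, -107.59762573242188), (99.84898376464844, 54.63547134399414), 0.20689795911312103)
copper 778 [ 2.96333143 72.67835717] [-41.23379631  39.81120211] [ 6.02114264 12.56941367 18.03931272]
```

View pics/s9.png

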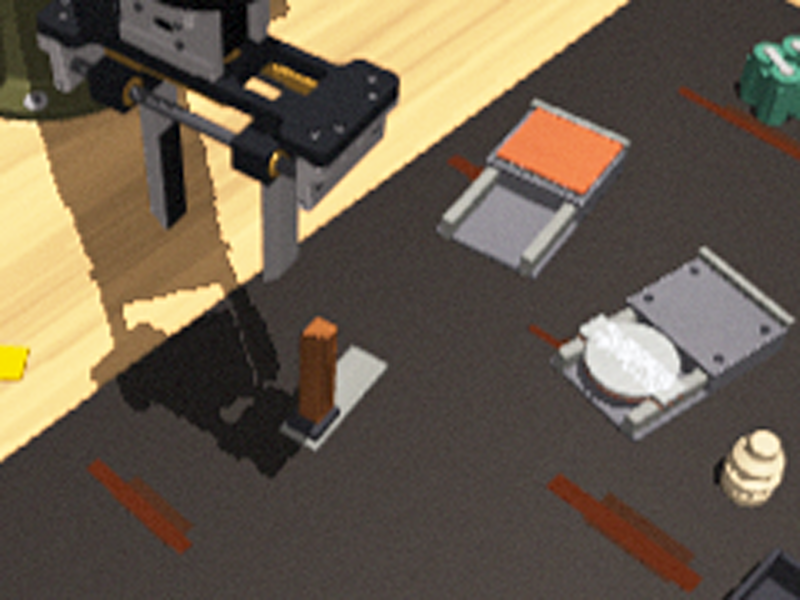

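The plate lies copper up on its bed at (560,148), the lifter stands upright and free at (320,385), and the round plate is undisturbed at (632,360).

```bash
python3 -c "
from station import ticket
print(ticket.hand_in())"
```

```text
the job is handed in; nothing more can be done
None
```

I turned the plate over with the wooden-handled lifter, stood the lifter upright on the iron at about (0.506, -0.158), let go and handed in. The clock read about 14 s of the 54 s.

- **Plate:** it lies flat, copper up, on the bed. The copper is about 13 mm above the rail tops, as expected, and the lifter's blade was the only thing I used to move it.
- **Disagrees with the description:** the plate is centred near x = 38 mm of the rest instead of about 24 mm, because it went on up to the end bar. It is still fully on the bed, so I left it there rather than risk a second manipulation.
- **Lifter:** it stands level, with the handle top at z = 0.120 m and the blade top at z = 0.023 m, and the gripper is clear of it.
- **Round plate:** it measures where it was at the start.

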